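# Pack the spouted jugs in the crate

## Robot

A 6-joint arm with a two-finger parallel gripper is mounted at the origin on the work surface. World frame = base frame: x ahead of the robot, y to its left, z up, the work surface at z = 0. Lengths are in mm, angles in rad, forces in N, time in s.
With the tool pointing down it reaches from about 300 to 875 mm from the base axis. Payload 6.4 kg.
Tool frame: the origin (TCP) lies on the mounting face of the last link; the fingertips stand 173 mm ahead of it and the grasp point (between the pads) lies 155 mm ahead of it; z points along the fingers, y is the line along which they close (so a half turn about z gives the same grasp; the last joint's range is limited). The gripper opens to 85 mm and grips with 20 to 120 N. Pads are 22 mm wide; open, the fingers measure 114 mm over their backs; the gripper's body (76 mm by 85 mm) begins 54 mm behind the grasp point. The pads swing forward as they close: fully open they stand 13 mm farther back than shut.
Start: joints at [1.111, 0.181, 1.607, -0, 1.354, -0.206], TCP at [144.361, 556.599, 404.688] pointing down, gripper open.
Joint ranges: [-2.99, 2.99], [-0.89, 2.07], [0.3, 2.58], [-1.14, 4.28], [0, 2.63], [-3.12, 3.12]. Speed limits (rad/s): [2.57, 2.57, 3.01, 3.14, 3.14, 3.14].

## Interface

Orientations are given as a unit quaternion [x, y, z, w].
In Python, from rig import get_obs, camera, close_job gives the robot as it stands. The module is installed in compiled form; this text tells all that it offers.
- The arm moves only by the shell command python3 -m handwheel 'ROWS' [OPENING] [FORCE]. ROWS is a JSON object of lists of equal length, an entry for each row: "xyz": the shift along the tool's x, y, z each as a share of 20 cm, from -1 to 1, a list of three; "turn": the turn about the tool's z as a share of 120 degrees, from -1 to 1. A call has 1 to 8 rows; each row is the pose to reach, as a shift and turn from the pose commanded when the call began, along the tool's axes at that moment; what a row does not reach only later rows make up. A row lasts 1/8 s, in which the tool goes at most 62.5 mm and 10.7 degrees, less where a joint would pass 70% of its speed; a pose out of reach is approached as far as the arm can. A call with a number of a shift or a turn outside -1 to 1 is refused whole. A call with a gripper value outside its range is refused whole. OPENING is the closure in counts, from 0 (fully open) to 255 (shut), set as the call begins (- or left out, the last holds). The fingers move at their own pace and stop on an object; FORCE is the grip in N (left out, the last holds). Time passes only in rows, so rows that repeat a pose let the fingers close. It gives the time, the measured TCP pose, the force, the opening and the grip force at its end, in the units of the state.
- get_obs(): the state, without advancing time (a new reading comes with each control period).
- camera(name): name is "side" or "top"; returns a dict with "img" (384x512x3 uint8, red, green, blue), "K" (3x3 intrinsics, pixels), "distortion" ([k1, k2, p1, p2, k3] as OpenCV has them; the pictures are not rectified), "rvec" (rotation vector, rad) and "tvec" (3), from world to camera coordinates, as OpenCV has them. Camera axes: x right, y down, z forward; pixel columns grow to the right and rows downward; lengths in mm; the calibration is good to about 2 mm. A picture is of the moment at which its call begins. There is no depth.
- close_job(): hands the job in; it is judged then, once.
The state is a dict: "clock": time; "q": joint angles; "qd": joint speeds; "joint_torque": joint torques, N m; "ee_pos": TCP position; "eef_rot": TCP orientation; "ft_force": force on the tool from outside, world axes, zero at the start; "torque": the same for the moment, N m; "width": finger opening in mm; "gripper_force": force on a finger pad.
Only numpy, scipy, OpenCV 4.12 (cv2) and the standard library are available. Lean on these libraries where they do the work, as an engineer would, in place of code of your own. Each camera call takes 0.05 s, during which the arm holds its last target. There are 200 camera calls.

## Task

Pack the two spouted clay jugs standing loose on the bench into the two empty cells of the wooden crate, one per cell (either way round): each standing upright on the crate's floor, turned so that its spout points out through the cut-out in its cell's outer wall. Keep the jugs upright and set them down rather than drop them, and leave the two jugs already packed, the spoutless vase and the brush where they are.

Things in the scene. Friction and masses are not known exactly. Their poses are not given: they have to be found in the camera images.
- jug_1: Loose terracotta jug, 138 mm tall, about 0.3 kg: belly 78 mm across, foot 54 mm, plain round neck 32 mm across from 94 to 130 mm up, rim 38 mm. One spout leaves the belly along the jug's +x, rising outward: tip 62 mm from the axis, 76 mm up, 14 mm thick, none of it above 84 mm. Origin: centre of the underside, z up. It starts standing on the bench, spout any way.
- jug_2: Loose terracotta jug, 138 mm tall, about 0.3 kg: belly 78 mm across, foot 54 mm, plain round neck 32 mm across from 94 to 130 mm up, rim 38 mm. One spout leaves the belly along the jug's +x, rising outward: tip 62 mm from the axis, 76 mm up, 14 mm thick, none of it above 84 mm. Origin: centre of the underside, z up. The same as jug_1, in another place on the bench.
- jug_1_spout (a point): centre of the tip of jug_1's spout
- jug_2_spout (a point): centre of the tip of jug_2's spout
- crate: Open wooden crate, fixed, 214 x 214 mm, 88 mm high: floor 8 mm, walls and dividers 10 mm thick, 80 mm high above the floor; 2 x 2 cells, 102 mm apart. In its +x and -x walls each cell has a cut-out, from 45 mm above the inner floor up; with its spout against plain wall a jug cannot go fully down. Two diagonally opposite cells are empty. Origin: centre of the underside, z up.
- cell_1 (a point): centre of the inner floor of one empty cell of the crate. The cell is 92 x 92 mm inside; same axes as the crate.
- cell_2 (a point): centre of the inner floor of the other empty cell of the crate. The cell is 92 x 92 mm inside; same axes as the crate.
- notch_1 (a point): middle of the sill of the cut-out that belongs to the cell of point cell_1, on the wall's outer face, 45 mm above the crate's inner floor and 56 mm horizontally from the cell's centre; the direction from cell_1 to it is the way the spout must point. The cut-out is 38 mm wide, open at the top.
- notch_2 (a point): middle of the sill of the cut-out that belongs to the cell of point cell_2, on the wall's outer face, 45 mm above the crate's inner floor and 56 mm horizontally from the cell's centre; the direction from cell_2 to it is the way the spout must point. The cut-out is 38 mm wide, open at the top.
- packed_1: A jug like jug_1, already packed in the crate with its spout out through its cell's cut-out; leave it there. Origin at the centre of its underside, z up its neck, x along its spout.
- packed_2: A jug like jug_1, already packed in the crate with its spout out through its cell's cut-out; leave it there. Origin at the centre of its underside, z up its neck, x along its spout.
- vase: A small clay vase without spout, 72 mm across, 120 mm tall, standing on the bench; not to be moved. Origin at the centre of its underside.
- brush: A brush lying on the bench beyond the crate on the robot's right; not to be moved. Its length lies along its x axis, handle to -x.
Mind the look-alikes: they are no part of the job. Leave any blue look-alike of the jug_2 alone.

How it is judged (in metres and radians):
At the end, for the whole second after the job is handed in: One loose jug at rest in each empty cell: axis within 16 mm of the cell's centre, underside within 5 mm of the inner floor, upright within 0.1 rad, spout tip within 22 mm (from above) of the cut-out's middle on the wall's outer face ((((horizontal distance between jug_1 and cell_1 below 0.016 m and z of jug_1 in the frame of cell_1 below 0.005 m and horizontal distance between jug_1_spout and notch_1 below 0.022 m and angle between jug_1's own z axis and vertical below 0.1 rad and linear speed of jug_1 below 0.03 m/s) and (horizontal distance between jug_2 and cell_2 below 0.016 m and z of jug_2 in the frame of cell_2 below 0.005 m and horizontal distance between jug_2_spout and notch_2 below 0.022 m and angle between jug_2's own z axis and vertical below 0.1 rad and linear speed of jug_2 below 0.03 m/s)) or ((horizontal distance between jug_1 and cell_2 below 0.016 m and z of jug_1 in the frame of cell_2 below 0.005 m and horizontal distance between jug_1_spout and notch_2 below 0.022 m and angle between jug_1's own z axis and vertical below 0.1 rad and linear speed of jug_1 below 0.03 m/s) and (horizontal distance between jug_2 and cell_1 below 0.016 m and z of jug_2 in the frame of cell_1 below 0.005 m and horizontal distance between jug_2_spout and notch_1 below 0.022 m and angle between jug_2's own z axis and vertical below 0.1 rad and linear speed of jug_2 below 0.03 m/s)))); the robot touches nothing.
It fails at once if a loose jug is tipped more than 0.6 rad (angle between any of jug_1, jug_2's own z axis and vertical above 0.6 rad).
It fails at once if a loose jug is dropped (out of the fingers and faster than 0.7 m/s, a fall of about 25 mm) ((linear speed of jug_1 above 0.7 m/s and height (world z) of jug_1 below 0.08 m and contact force between the fingers and jug_1 below 0.05 N) or (linear speed of jug_2 above 0.7 m/s and height (world z) of jug_2 below 0.08 m and contact force between the fingers and jug_2 below 0.05 N)).
It fails at once if a packed jug, the vase or the brush is moved by more than 30 mm (distance of any of packed_1, packed_2, vase, brush from where it was at the start of the episode above 0.03 m).
It also fails if it takes over 64 s, if anything falls off the work surface, if the arm or the gripper's body presses on something with over 40 N, if the wrist force passes 120 N, or if a joint passes its speed limit or range.

## Working session

There is one attempt and no reset: what is moved stays moved. The work goes in short steps, Python scripts to look and compute and a shell command to move; the robot and the scene stay as the last step left them, time stands still between calls to the robot, and variables do not carry over. Pictures are saved under pics/ and viewed, at most 10 in all, crops included, and the job is handed in when it is done.

```bash
mkdir -p pics; cat > h.py <<'E'
import numpy as np,cv2
from rig import get_obs,camera
def cam(n):
    c=camera(n); c['K']=np.array(c['K'],float);c['d']=np.array(c['distortion'],float)
    c['R']=cv2.Rodrigues(np.array(c['rvec'],float))[0];c['t']=np.array(c['tvec'],float).ravel();return c
def ray(c,uv):
    p=cv2.undistortPoints(np.array(uv,float).reshape(-1,1,2),c['K'],c['d']).reshape(-1,2)
    d=np.c_[p,np.ones(len(p))]@c['R']; return -c['R'].T@c['t'],d
def plane(c,uv,z):
    o,d=ray(c,uv); return o+d*((z-o[2])/d[:,2])[:,None]
def proj(c,P):
    return cv2.projectPoints(np.array(P,float).reshape(-1,1,3),np.array(c['rvec'],float),c['t'],c['K'],c['d'])[0].reshape(-1,2)
E
python3 - <<'E'
from h import *
ims=[]
for n in('top','side'):
    c=cam(n);print(n,(-c['R'].T@c['t']).round());cv2.imwrite(f'pics/{n}0.png',cv2.resize(c['img'][:,:,::-1],(800,600)))
print(get_obs())
E
```

```text
top [ 369.    6. 1438.]
side [ 528. -764.  931.]
{'clock': 0.1, 'q': array([ 1.11070656e+00,  1.81501800e-01,  1.60787854e+00, -1.46789213e-05,
        1.35383888e+00, -2.06278359e-01]), 'qd': array([-0.00054117, -0.00112347, -0.00038125,  0.00090774, -0.00103067,
        0.00097358]), 'joint_torque': array([ 3.35314080e-04, -4.45873511e+01, -3.52241707e+01, -3.20833142e-04,
        3.99231445e-03, -1.51611108e-06]), 'ee_pos': array([144.25258505, 556.38327663, 403.86856176]), 'eef_rot': array([ 1.26563726e-01,  9.91958145e-01, -7.70903830e-04, -2.59216182e-04]), 'ft_force': array([ 0.4285407 , -0.10877698, -0.02225788]), 'torque': array([-0.00328891,  0.1112147 ,  0.00435835]), 'gripper_force': 0.0, 'width': 85.38231514959101}
```

View pics/top0.png

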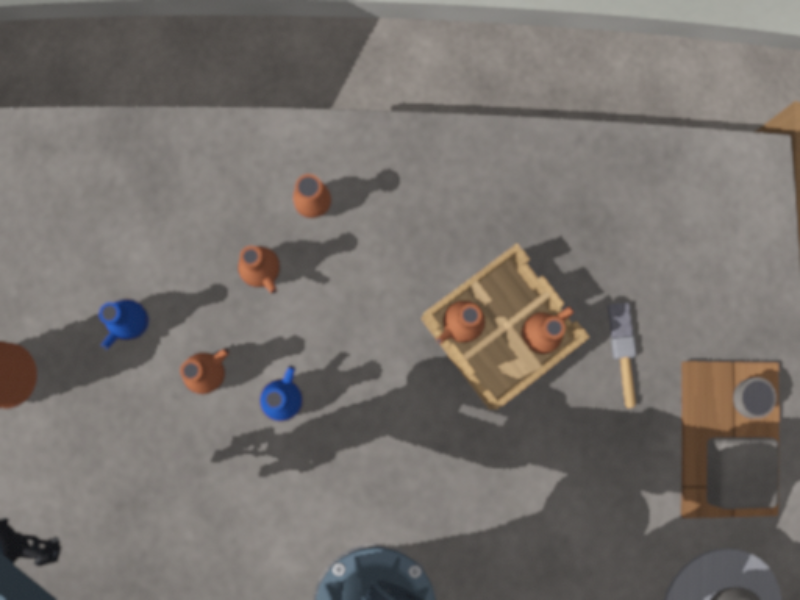

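View pics/side0.png

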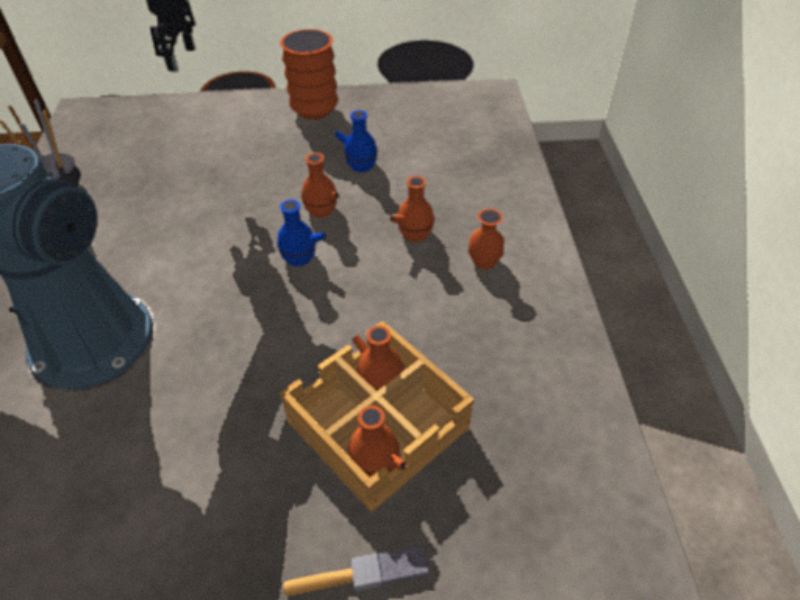

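Top view (800×600 scale) shows these candidates:
- Terracotta with spout: (259,267), spout towards (270,290), and (203,372), spout towards (225,352). These fit the loose jugs.
- (312,195) is the spoutless vase, and (124,320) and (281,398) are blue look-alikes.
- The crate is centred near (507,325). Its empty cells are at (510,285), opening up-right, and (500,365), opening down-left.

```bash
cat > m.py <<'E'
from h import *
def jugs(c,H=138,verbose=True):
    hsv=cv2.cvtColor(c['img'],cv2.COLOR_RGB2HSV)
    m=cv2.inRange(hsv,(0,120,50),(11,255,255))
    cs,hi=cv2.findContours(m,cv2.RETR_CCOMP,cv2.CHAIN_APPROX_NONE)
    out=[]
    for i,k in enumerate(cs):
        if hi[0][i][3]>=0 or cv2.contourArea(k)<120: continue
        ch=[cs[j] for j in range(len(cs)) if hi[0][j][3]==i]
        if not ch: print('nohole',k.mean(0)*1.5625);continue
        h=max(ch,key=cv2.contourArea); uv=h[:,0].mean(0)
        a=plane(c,uv,H)[0][:2]
        P=plane(c,k[:,0],76)[:,:2]-a; r=np.hypot(*P.T); 
        out.append((uv*1.5625,a,r.max(),np.degrees(np.arctan2(*P[r.argmax()][::-1])),k))
    return out
E
python3 - <<'E'
from m import *
for n in('top','side'):
    c=cam(n);print(n)
    for uv,a,r,th,k in jugs(c): print(uv.round(),a.round(1),'far',r.round(1),th.round(1))
    if n=='top':
        hsv=cv2.cvtColor(c['img'],cv2.COLOR_RGB2HSV)
        for p in [(430,320),(520,250),(470,290),(500,400),(580,335)]:print(p,hsv[int(p[1]/1.5625),int(p[0]/1.5625)])
        m=cv2.inRange(hsv,(12,90,110),(25,255,255));m[:,390:]=0;m[:,:250]=0
        k=np.vstack([q for q in cv2.findContours(m,0,1)[0] if len(q)>5])
        (x,y),s,a=cv2.minAreaRect(plane(c,k[:,0],88)[:,:2].astype(np.float32));print('crate',x,y,s,a)
        print(cv2.boxPoints(((x,y),s,a)).round(1))
        b=c['img'][:,:,::-1][120:280,40:240];b2=c['img'][:,:,::-1][145:270,260:385]
        cv2.imwrite('pics/crop1.png',np.hstack([cv2.resize(b[:125],(640,400)),np.zeros((400,10,3),np.uint8)]))
        cv2.imwrite('pics/crop1.png',cv2.resize(b,(750,600),interpolation=2))
E
```

```text
top
nohole [[204.6875 370.3125]]
nohole [[ 13.0259901 373.9325495]]
nohole [[259.04411765 267.66544118]]
nohole [[312.12686567 199.93003731]]
[554. 327.] [ 514.  -294.3] far 60.5 -48.6
[470. 315.] [ 531.  -147.4] far 56.4 128.4
(430, 320) [ 18  97 190]
(520, 250) [ 18  97 187]
(470, 290) [17 97 95]
(500, 400) [ 18 100 179]
(580, 335) [ 18  97 187]
crate 516.74951171875 -217.361328125 (213.399169921875, 225.7039794921875) 38.45730972290039
[[ 363.  -195.3]
 [ 503.4 -372.1]
 [ 670.5 -239.4]
 [ 530.1  -62.6]]
side
[371. 416.] [ 514.2 -288.9] far 65.9 -53.1
[378. 334.] [ 531.4 -141.9] far 69.0 93.4
[489. 216.] [750.7 120.9] far 96.3 75.7
[416. 181.] [622.7 233.2] far 104.4 -101.1
[314. 157.] [421.3 326.2] far 111.9 -80.7
[294.  91.] [369.8 586.8] far 415.3 95.3
```

View pics/crop1.png

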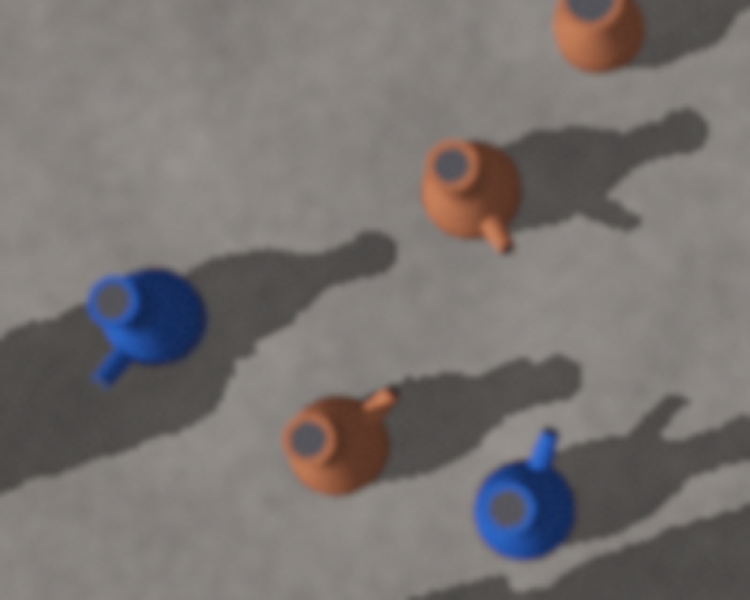

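The crop confirms the choice. The two terracotta jugs with spouts are A, with its rim at crop (453,165), and B, with its rim at (309,440). The blue pair and the spoutless vase at the top right are not targets.

```bash
python3 - <<'E'
from h import *
t=cam('top');s=cam('side')
def tri(u,v):
    o1,d1=ray(t,u);o2,d2=ray(s,v);d1,d2=d1[0],d2[0]
    l=np.linalg.lstsq(np.c_[d1,-d2],o2-o1,rcond=None)[0];p,q=o1+l[0]*d1,o2+l[1]*d2
    return (p+q)/2,np.linalg.norm(p-q)
f=lambda x,y:np.array([x/3.75+40,y/3.75+120])
for n,r,tip,sr in(('A',(453,165),(503,248),(416,181)),('B',(309,440),(390,394),(314.5,157))):
    a=plane(t,f(*r),138)[0];b=plane(t,f(*tip),76)[0]
    d=(b-a)[:2];print(n,a.round(1),tri(f(*r),np.array(sr)/1.5625),'spout',np.hypot(*d),np.degrees(np.arctan2(d[1],d[0])))
E
```

```text
A [621.4 233.3 138. ] (array([622.41727854, 233.39020053, 137.95485862]), np.float64(2.040212061521515)) spout 58.983285686684894 -148.71792367286912
B [419.3 326.7 138. ] (array([421.06299219, 326.96369974, 138.03142992]), np.float64(3.666870316459635)) spout 59.03137087858679 -48.68077576248852
```

```bash
python3 -m handwheel '{"xyz":[[-0.25,-0.12,0],[-0.5,-0.24,0],[-0.75,-0.36,0],[-1,-0.47,0]],"turn":[0,0,0,0]}' 0 40
python3 -m handwheel '{"xyz":[[-0.25,-0.12,0],[-0.5,-0.24,0],[-0.625,-0.295,0],[-0.625,-0.295,0.1],[-0.625,-0.295,0.1]],"turn":[0,0,0,0,0]}'
python3 - <<'E'
from h import *
o=get_obs();print(o['ee_pos'],o['eef_rot'],o['q'])
t=cam('top');cv2.imwrite('pics/t1.png',cv2.resize(t['img'][:,:,::-1][150:300,50:250],(800,600)))
E
```

```text
clock: 0.8
ee_pos: [315.4, 414.1, 404.8]
eef_rot: [0.126, 0.992, 0.0, 0.0]
ft_force: [1.4, 0.8, 0.2]
width: 85.1
gripper_force: 0.0
clock: 1.42
ee_pos: [420.3, 326.3, 383.2]
eef_rot: [0.127, 0.992, -0.001, -0.001]
ft_force: [-0.1, -0.3, 0.1]
width: 85.6
gripper_force: 0.0
[420.28779209 326.28280629 383.1781618 ] [ 1.27029006e-01  9.91897464e-01 -9.00233960e-04 -1.49737395e-03] [ 4.36871389e-01  1.06750439e-01  1.73572198e+00  8.31131094e-05
  1.30261363e+00 -8.79200426e-01]
```

```bash
python3 -m handwheel '{"xyz":[[0,0,0.2],[0,0,0.4],[0,0,0.57],[0,0,0.57]],"turn":[0,0,0,0]}'
python3 -m handwheel '{"xyz":[[0,0,0],[0,0,0],[0,0,0],[0,0,0],[0,0,0],[0,0,0],[0,0,0],[0,0,0]],"turn":[0,0,0,0,0,0,0,0]}' 255 40

```

```text
clock: 1.98
ee_pos: [419.3, 326.9, 269.0]
eef_rot: [0.126, 0.992, -0.001, -0.002]
ft_force: [-0.6, -0.4, -0.5]
width: 85.5
gripper_force: 0.0
clock: 2.98
ee_pos: [421.3, 327.4, 272.4]
eef_rot: [0.127, 0.992, 0.001, 0.001]
ft_force: [0.6, 1.1, 6.5]
width: 35.8
gripper_force: 39.1
```

```bash
python3 - <<'E'
from h import *
o=get_obs();print(o['width'],o['ft_force'],o['torque'],o['ee_pos'])
t=cam('side');cv2.imwrite('pics/s1.png',cv2.resize(t['img'][:,:,::-1][70:160,150:270],(800,600),interpolation=2))
E
```

```text
35.76602998239402 [0.61821458 1.08410084 6.53405718] [0.12200413 0.0137308  0.0699031 ] [421.34062188 327.35965108 272.44033714]
```

View pics/s1.png

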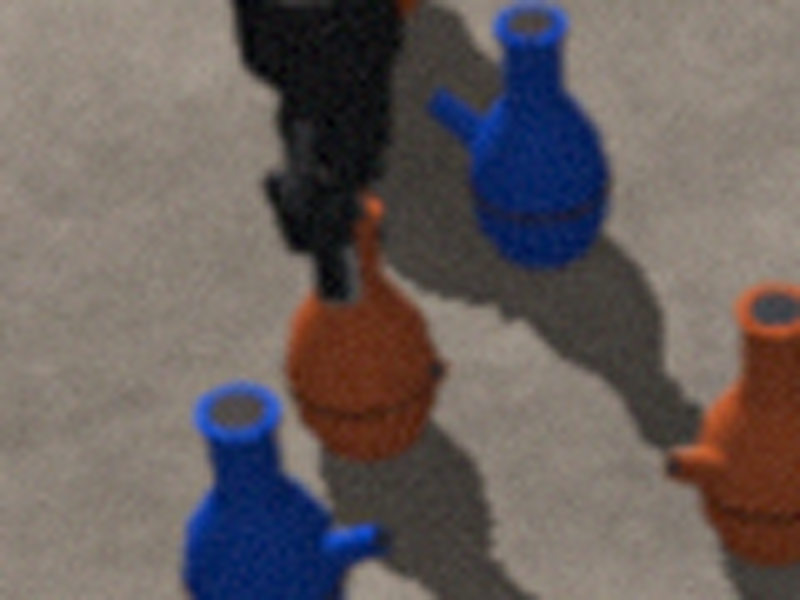

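The tips sit at the shoulder flare (crop about (338,295)). I'll reopen a little, raise 5 mm and close again.

```bash
python3 -m handwheel '{"xyz":[[0,0,0],[0,0,0],[0,0,-0.025],[0,0,-0.025]],"turn":[0,0,0,0]}' 80 40
python3 -m handwheel '{"xyz":[[0,0,0],[0,0,0],[0,0,0],[0,0,0],[0,0,0],[0,0,0]],"turn":[0,0,0,0,0,0]}' 255 40

```

```text
clock: 3.52
ee_pos: [420.7, 327.0, 276.1]
eef_rot: [0.127, 0.992, 0.0, 0.0]
ft_force: [0.4, 0.2, 0.2]
width: 58.8
gripper_force: 0.0
clock: 4.28
ee_pos: [420.6, 327.0, 275.9]
eef_rot: [0.127, 0.992, 0.0, 0.0]
ft_force: [-0.1, 1.9, 3.2]
width: 36.1
gripper_force: 39.7
```

```bash
python3 -m handwheel '{"xyz":[[0,0,-0.03],[0,0,-0.1],[0,0,-0.22],[0,0,-0.36],[0,0,-0.52],[0,0,-0.68],[0,0,-0.78],[0,0,-0.8]],"turn":[0,0,0,0,0,0,0,0]}' - 50
python3 - <<'E'
from h import *
t=cam('side');cv2.imwrite('pics/s2.png',cv2.resize(t['img'][:,:,::-1][20:140,150:310],(800,600),interpolation=2))
E
```

```text
clock: 5.28
ee_pos: [420.6, 326.9, 437.7]
eef_rot: [0.127, 0.992, 0.001, 0.001]
ft_force: [-0.1, -0.2, -4.4]
width: 35.5
gripper_force: 50.3
```

View pics/s2.png

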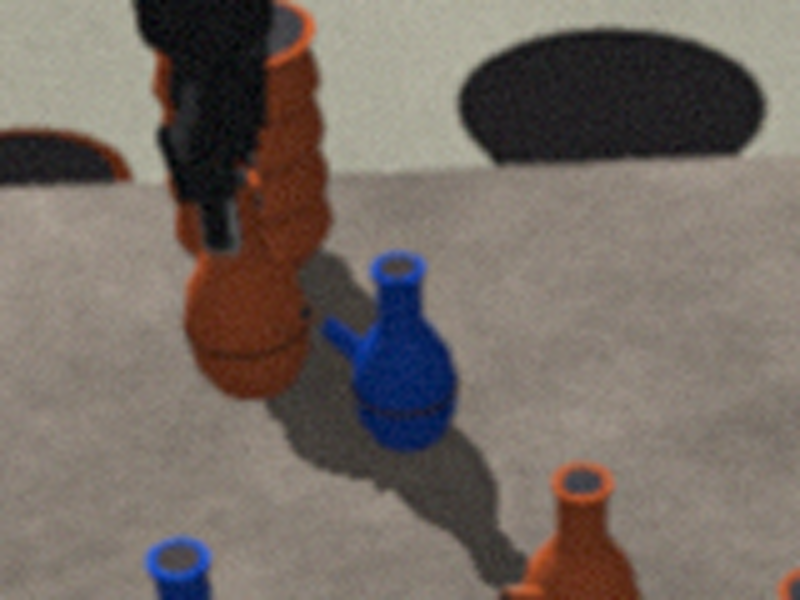

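```bash
python3 -m handwheel '{"xyz":[[-0.03,-0.05,0],[-0.1,-0.16,0],[-0.2,-0.32,0],[-0.31,-0.5,0],[-0.41,-0.66,0],[-0.51,-0.82,0]],"turn":[0,0,0,0,0,0]}'
python3 -m handwheel '{"xyz":[[-0.1,-0.16,0],[-0.2,-0.32,0],[-0.3,-0.49,0],[-0.41,-0.66,0],[-0.51,-0.82,0]],"turn":[0,0,0,0,0]}'
python3 -m handwheel '{"xyz":[[-0.1,-0.16,0],[-0.2,-0.32,0],[-0.3,-0.49,0],[-0.41,-0.66,0],[-0.48,-0.78,0],[-0.515,-0.835,0],[-0.515,-0.835,0],[-0.515,-0.835,0]],"turn":[0,0,0,0,0.01,0.025,0.025,0.025]}'
python3 - <<'E'
from h import *
o=get_obs();print(o['ee_pos'],o['eef_rot'],o['width'])
t=cam('top');s=cam('side')
x=np.array([.622,-.783]);y=np.array([.783,.622])
for c,n,b in((t,'t',(140,270,260,390)),(s,'s',(150,330,170,320))):
    im=c['img'][:,:,::-1].copy()
    cv2.imwrite(f'pics/{n}raw.png',im)
    im=im[b[0]:b[1],b[2]:b[3]];k=min(400/im.shape[1],600/im.shape[0])
    im=cv2.resize(im,None,fx=k,fy=k)
    C=np.array([521.5,-221.5])
    for P in [C+107*(a*x+d*y) for a,d in((1,1),(1,-1),(-1,-1),(-1,1))]+[C+51*(x+y),C-51*(x+y)]:
        for z,col in((88,(0,255,0)),(8,(255,0,255))):
            u=(proj(c,[[*P,z]])[0]-[b[2],b[0]]+.5)*k; cv2.circle(im,tuple(map(int,u)),2,col,-1)
    globals()[n+'im']=im
H=max(tim.shape[0],sim.shape[0])
p=lambda i:cv2.copyMakeBorder(i,0,H-i.shape[0],0,0,0)
cv2.imwrite('pics/o1.png',np.hstack([p(tim),p(sim)]))
E
```

```text
clock: 6.08
ee_pos: [478.0, 140.6, 434.2]
eef_rot: [0.127, 0.992, -0.0, -0.001]
ft_force: [0.1, 0.2, -3.7]
width: 35.5
gripper_force: 50.5
clock: 6.7
ee_pos: [535.4, -43.8, 434.2]
eef_rot: [0.127, 0.992, 0.0, -0.001]
ft_force: [1.4, 0.1, -4.0]
width: 35.6
gripper_force: 50.5
clock: 7.7
ee_pos: [593.2, -228.3, 435.3]
eef_rot: [0.152, 0.988, 0.0, -0.001]
ft_force: [0.2, -1.0, -3.1]
width: 35.4
gripper_force: 50.5
[ 593.17029579 -228.34797406  435.27183931] [ 1.51958754e-01  9.88386585e-01  3.97670604e-04 -5.80506056e-04] 35.40089501297175
```

View pics/o1.png

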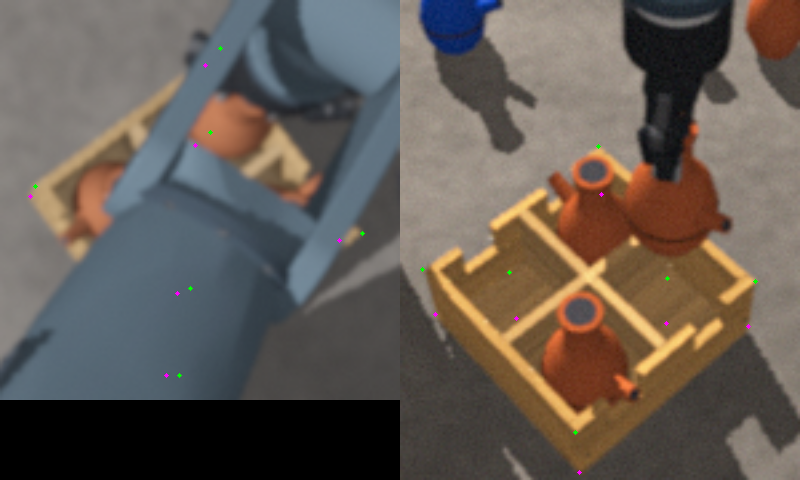

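The side view shows jug B above the far empty cell with its spout aimed at the notch, and the projected crate corners fit to about 3 mm. I'll descend.

```bash
python3 -m handwheel '{"xyz":[[0,0,0.08],[0,0,0.18],[0,0,0.28],[0,0,0.38],[0,0,0.42],[0,0,0.42]],"turn":[0,0,0,0,0,0]}'
python3 - <<'E'
from h import *
o=get_obs();print(o['ee_pos'],o['ft_force'])
s=cam('side');x=np.array([.622,-.783]);y=np.array([.783,.622]);C=np.array([521.8,-220.])+51*(x+y)
im=s['img'][:,:,::-1][190:280,240:360];im=cv2.resize(im,(800,600),interpolation=2)
for a in(-19,19):
  for z in(53,88):
    u=(proj(s,[[*(C+56*x+a*y),z]])[0]-[240,190]+.5)*6.667;cv2.circle(im,tuple(map(int,u)),4,(0,255,0),-1)
u=(proj(s,[[*(o['ee_pos'][:2]+62*x),o['ee_pos'][2]-276+76]])[0]-[240,190]+.5)*6.667;cv2.circle(im,tuple(map(int,u)),4,(255,0,255),-1)
cv2.imwrite('pics/o2.png',im)
E
```

```text
clock: 8.55
ee_pos: [593.3, -229.3, 350.8]
eef_rot: [0.153, 0.988, 0.0, -0.001]
ft_force: [-0.8, -0.3, -3.3]
width: 35.5
gripper_force: 50.5
[ 593.30647807 -229.32003366  350.76017994] [-0.80778993 -0.27470498 -3.25136366]
```

View pics/o2.png

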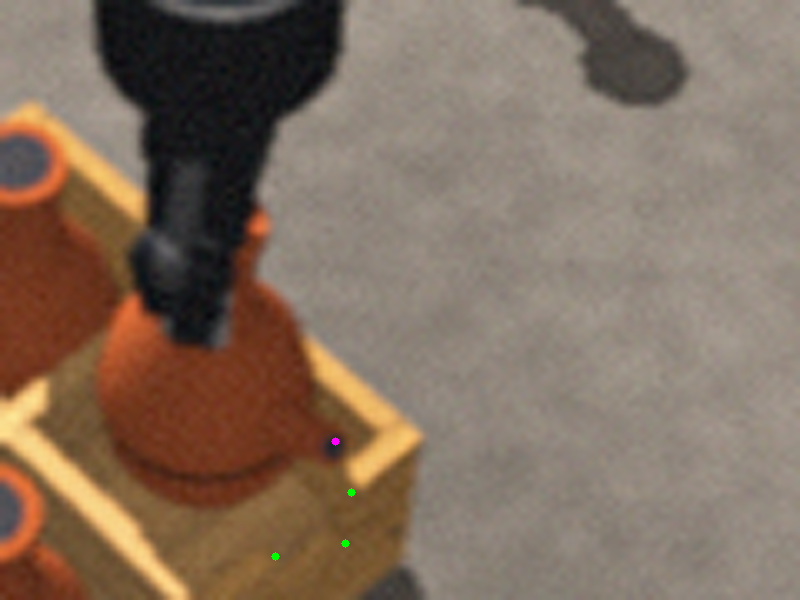

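The predicted spout tip (335,441) and notch edge (351,492) match the picture to within about one pixel. I'll continue down.

```bash
python3 -m handwheel '{"xyz":[[0,0,0.05],[0,0,0.11],[0,0,0.17],[0,0,0.23],[0,0,0.27],[0,0,0.3],[0,0,0.315],[0,0,0.315]],"turn":[0,0,0,0,0,0,0,0]}'

```

```text
clock: 9.6
ee_pos: [593.4, -229.3, 288.7]
eef_rot: [0.152, 0.988, -0.0, 0.0]
ft_force: [-0.3, -1.0, -2.7]
width: 35.2
gripper_force: 50.5
```

```bash
python3 -m handwheel '{"xyz":[[0,0,0.008],[0,0,0.016],[0,0,0.024],[0,0,0.028],[0,0,0.028]],"turn":[0,0,0,0,0]}'

```

```text
clock: 10.22
ee_pos: [593.8, -229.4, 284.0]
eef_rot: [0.152, 0.988, -0.0, 0.001]
ft_force: [0.1, 0.9, 2.3]
width: 35.1
gripper_force: 50.8
```

Contact with the floor (force went from −2.7 to +2.3 N). Release and lift.

```bash
python3 -m handwheel '{"xyz":[[0,0,0],[0,0,0],[0,0,0],[0,0,0],[0,0,-0.1],[0,0,-0.3],[0,0,-0.6],[0,0,-0.8]],"turn":[0,0,0,0,0,0,0,0]}' 90
python3 - <<'E'
from h import *
o=get_obs();print(o['ee_pos'],o['eef_rot'],o['q'])
s=cam('side');print(plane(s,[1,1],0))
cv2.imwrite('pics/o3.png',cv2.resize(s['img'][:,:,::-1][120:345,150:450],(800,600),interpolation=2))
x,y=o['eef_rot'][:2];R=np.array([[2*x*x-1,2*x*y],[2*x*y,2*y*y-1]]);print(R,(R.T@(np.array([622,233.3])-o['ee_pos'][:2]))/200)
E
```

```text
clock: 11.22
ee_pos: [593.5, -229.3, 448.3]
eef_rot: [0.152, 0.988, -0.001, 0.002]
ft_force: [0.6, -0.1, -0.3]
width: 55.7
gripper_force: 0.0
[ 593.54231238 -229.29923693  448.26822634] [ 1.52418521e-01  9.88312723e-01 -9.84472751e-04  2.36369910e-03] [-5.54878063e-01  2.82746680e-01  1.39599803e+00  3.71924608e-05
  1.45772703e+00 -1.81964763e+00]
[[-6.65437387e+02  1.47467234e+03 -1.13686838e-13]]
[[-0.95353719  0.30127433]
 [ 0.30127433  0.95352408]] [0.56116905 2.2483654 ]
```

View pics/o3.png

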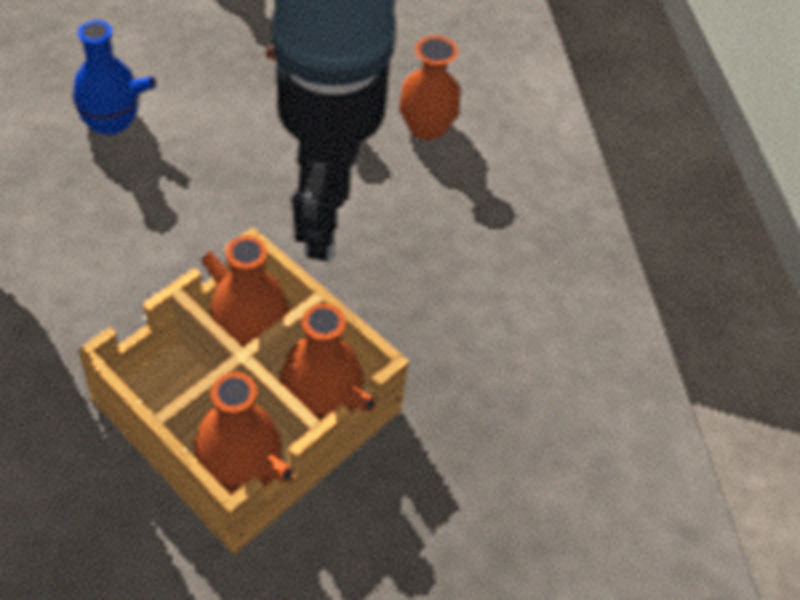

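Jug B is in its cell with its spout (365,400) out through the notch. Next is jug A.

```bash
python3 -m handwheel '{"xyz":[[0.06,0.25,0],[0.12,0.5,0],[0.19,0.75,0]],"turn":[0,0,0]}' 0
python3 -m handwheel '{"xyz":[[0.06,0.25,0],[0.12,0.5,0],[0.19,0.75,0]],"turn":[0,0,0]}'
python3 -m handwheel '{"xyz":[[0.06,0.25,0],[0.12,0.5,0],[0.18,0.75,0],[0.18,0.75,0.15],[0.18,0.75,0.3],[0.18,0.75,0.3]],"turn":[0,0,0,0,0,0]}'

```

```text
clock: 11.65
ee_pos: [602.2, -73.5, 444.6]
eef_rot: [0.153, 0.988, -0.0, 0.001]
ft_force: [0.6, 0.6, -0.7]
width: 85.6
gripper_force: 0.0
clock: 12.02
ee_pos: [611.2, 81.3, 444.6]
eef_rot: [0.153, 0.988, 0.0, 0.001]
ft_force: [0.1, 0.2, -0.5]
width: 84.9
gripper_force: 0.0
clock: 12.78
ee_pos: [621.4, 233.6, 381.1]
eef_rot: [0.152, 0.988, -0.001, -0.002]
ft_force: [0.5, -0.4, 0.4]
width: 85.4
gripper_force: 0.0
```

```bash
python3 -m handwheel '{"xyz":[[0,0,0.15],[0,0,0.35],[0,0,0.5],[0,0,0.53],[0,0,0.53],[0,0,0.53]],"turn":[0,0,0,0,0,0]}'
python3 -m handwheel '{"xyz":[[0,0,0],[0,0,0],[0,0,0],[0,0,0],[0,0,0],[0,0,0],[0,0,0],[0,0,0]],"turn":[0,0,0,0,0,0,0,0]}' 255 50

```

```text
clock: 13.52
ee_pos: [623.2, 233.6, 279.7]
eef_rot: [0.152, 0.988, 0.001, 0.002]
ft_force: [0.4, -0.3, 0.0]
width: 85.4
gripper_force: 0.0
clock: 14.52
ee_pos: [622.5, 233.6, 277.7]
eef_rot: [0.152, 0.988, 0.0, 0.001]
ft_force: [-1.2, 1.1, 6.4]
width: 35.4
gripper_force: 49.5
```

```bash
python3 -m handwheel '{"xyz":[[0,0,-0.03],[0,0,-0.1],[0,0,-0.22],[0,0,-0.36],[0,0,-0.52],[0,0,-0.68],[0,0,-0.78],[0,0,-0.8]],"turn":[0,0,0,0,0,0,0,0]}'
python3 -m handwheel '{"xyz":[[0,-0.05,0],[0.01,-0.16,0],[0.02,-0.32,0],[0.03,-0.5,0],[0.04,-0.66,0],[0.05,-0.8,0]],"turn":[0,0,0,0,0,0]}'
python3 -m handwheel '{"xyz":[[0.01,-0.16,0],[0.02,-0.32,0],[0.03,-0.5,0],[0.04,-0.66,0],[0.05,-0.8,0]],"turn":[0,0,0,0,0]}'
python3 -m handwheel '{"xyz":[[0.01,-0.16,0],[0.02,-0.32,0],[0.03,-0.5,0],[0.04,-0.66,0],[0.05,-0.76,0],[0.0525,-0.783,0],[0.0525,-0.783,0]],"turn":[0,0,0,0,0,0,0]}'
python3 -m handwheel '{"xyz":[[0,0,0],[0,0,0],[0,0,0],[0,0,0],[0,0,0],[0,0,0],[0,0,0],[0,0,0]],"turn":[0.04,0.12,0.2,0.28,0.36,0.44,0.52,0.58]}'

```

```text
clock: 15.52
ee_pos: [622.4, 233.5, 438.8]
eef_rot: [0.152, 0.988, 0.0, 0.001]
ft_force: [0.2, 0.0, -3.6]
width: 35.3
gripper_force: 50.2
clock: 16.27
ee_pos: [563.4, 82.4, 435.1]
eef_rot: [0.153, 0.988, -0.0, -0.002]
ft_force: [0.5, 0.0, -3.0]
width: 35.2
gripper_force: 50.4
clock: 16.9
ee_pos: [505.5, -66.9, 435.3]
eef_rot: [0.153, 0.988, 0.0, -0.002]
ft_force: [-0.0, -0.0, -3.7]
width: 35.4
gripper_force: 50.4
clock: 17.77
ee_pos: [449.2, -211.6, 436.2]
eef_rot: [0.153, 0.988, 0.001, -0.001]
ft_force: [0.3, -0.2, -1.9]
width: 35.8
gripper_force: 50.5
clock: 18.77
ee_pos: [449.8, -210.6, 436.7]
eef_rot: [0.69, 0.723, 0.0, -0.0]
ft_force: [-0.4, -0.2, -3.4]
width: 35.2
gripper_force: 50.5
```

```bash
python3 -m handwheel '{"xyz":[[0,0,0],[0,0,0.05],[0,0,0.15],[0,0,0.25],[0,0,0.33],[0,0,0.38],[0,0,0.38],[0,0,0.38]],"turn":[0.06,0.11,0.11,0.11,0.11,0.11,0.11,0.11]}'
python3 - <<'E'
from h import *
o=get_obs();print(o['ee_pos'],o['eef_rot'])
a,b=o['eef_rot'][:2];R=np.array([[2*a*a-1,2*a*b],[2*a*b,2*b*b-1]]);T=np.array([450.1,-211.8])
print('move',R.T@(T-o['ee_pos'][:2])/200,'yaw',np.degrees(np.arctan2(R[1,1],R[0,1])))
s=cam('side');x=np.array([.622,-.783]);y=np.array([.783,.622])
im=s['img'][:,:,::-1][195:285,170:290];im=cv2.resize(im,(800,600),interpolation=2)
def dot(P,z,col):
    u=(proj(s,[[*P,z]])[0]-[170,195]+.5)*6.667;cv2.circle(im,tuple(map(int,u)),4,col,-1)
for d in(-19,19):
  for z in(53,88): dot(T-56*x+d*y,z,(0,255,0))
dot(o['ee_pos'][:2]-62*x,o['ee_pos'][2]-277.7+76,(255,0,255))
cv2.imwrite('pics/o4.png',im)
E
```

```text
clock: 19.77
ee_pos: [449.8, -211.9, 361.8]
eef_rot: [0.768, 0.641, 0.0, 0.001]
ft_force: [-0.1, 0.4, -3.2]
width: 35.4
gripper_force: 50.5
[ 449.81684161 -211.8970196   361.79474735] [7.67944757e-01 6.40515791e-01 1.35730989e-04 5.94747537e-04]
move [0.00073132 0.00130574] yaw -10.339420231859423
```

View pics/o4.png

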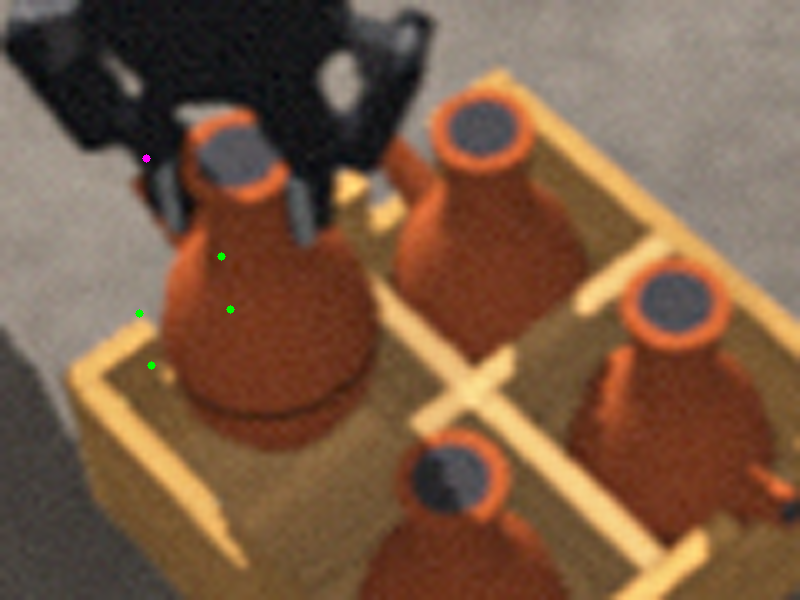

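Jug A hangs above the near cell: spout at about (140,175), close to the predicted (146,158), and notch edge near (150,320), close to the predicted (139,313). I'll descend while watching the force.

```bash
python3 -m handwheel '{"xyz":[[0,0,0.04],[0,0,0.08],[0,0,0.12],[0,0,0.16],[0,0,0.2],[0,0,0.22],[0,0,0.22]],"turn":[0,0,0,0,0,0,0]}'
python3 -m handwheel '{"xyz":[[0,0,0.03],[0,0,0.06],[0,0,0.09],[0,0,0.12],[0,0,0.14],[0,0,0.14]],"turn":[0,0,0,0,0,0]}'

```

```text
clock: 20.7
ee_pos: [449.5, -211.7, 316.7]
eef_rot: [0.768, 0.64, -0.0, -0.0]
ft_force: [-1.4, 0.5, -3.0]
width: 35.0
gripper_force: 50.5
clock: 21.45
ee_pos: [449.4, -211.7, 288.7]
eef_rot: [0.768, 0.641, -0.0, -0.0]
ft_force: [-0.5, 0.3, -4.0]
width: 35.3
gripper_force: 50.5
```

```bash
python3 -m handwheel '{"xyz":[[0,0,0.006],[0,0,0.012],[0,0,0.018],[0,0,0.018]],"turn":[0,0,0,0]}'

```

```text
clock: 21.95
ee_pos: [449.7, -211.9, 285.8]
eef_rot: [0.768, 0.641, 0.0, 0.0]
ft_force: [0.1, -0.1, -1.3]
width: 35.0
gripper_force: 50.6
```

Contact is just starting; one more millimetre, then release, lift and move clear.

```bash
python3 -m handwheel '{"xyz":[[0,0,0.005],[0,0,0.007],[0,0,0.007]],"turn":[0,0,0]}'
python3 -m handwheel '{"xyz":[[0,0,0],[0,0,0],[0,0,0],[0,0,0],[0,0,-0.1],[0,0,-0.3],[0,0,-0.6],[0,0,-0.8]],"turn":[0,0,0,0,0,0,0,0]}' 90
python3 -m handwheel '{"xyz":[[0,0.25,0],[0,0.5,0],[0,0.75,0],[0,1,0],[0,1,0]],"turn":[0,0,0,0,0]}'
python3 - <<'E'
from m import *
x=np.array([.622,-.783])
for n in('top','side'):
    c=cam(n)
    for uv,a,r,th,k in jugs(c,146): print(n,uv.round(),a.round(1),'far',r.round(1),th.round(1))
    globals()[n]=c['img'][:,:,::-1]
a=cv2.resize(top[140:270,260:390],(400,400));b=cv2.resize(side[190:330,170:310],(400,400))
cv2.imwrite('pics/o5.png',np.hstack([a,b]))
E
```

```text
clock: 22.32
ee_pos: [450.1, -212.2, 285.5]
eef_rot: [0.768, 0.641, 0.0, 0.001]
ft_force: [-0.9, 0.7, 7.1]
width: 35.9
gripper_force: 50.9
clock: 23.32
ee_pos: [449.6, -211.8, 446.9]
eef_rot: [0.768, 0.641, 0.0, 0.001]
ft_force: [1.2, -1.3, 0.1]
width: 55.1
gripper_force: 0.0
clock: 23.95
ee_pos: [648.5, -247.9, 440.9]
eef_rot: [0.768, 0.641, -0.0, -0.002]
ft_force: [0.3, 0.1, -0.4]
width: 55.3
gripper_force: 0.0
nohole [[ 12.9950495 373.9325495]]
nohole [[312.19682836 199.95335821]]
side [371. 416.] [ 514.  -293.3] far 64.2 -49.0
side [423. 375.] [ 594.5 -228.6] far 65.7 81.1
side [328. 372.] [ 453.3 -213.9] far 67.7 90.7
side [378. 334.] [ 531.2 -148.2] far 75.4 93.0
```

View pics/o5.png

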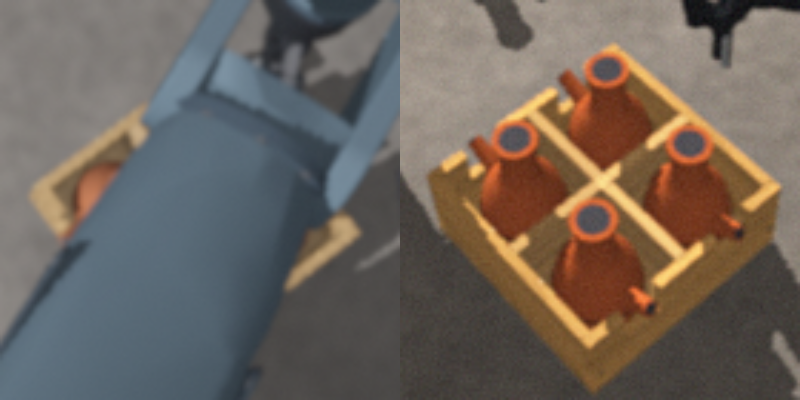

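The side view shows all four jugs seated with their rims level at 146 mm. Both new spouts, at crop (485,150) and (735,225), pass out through their cut-outs.

```bash
python3 -c "
from rig import close_job
print(close_job())"
```

```text
the job is handed in; nothing more can be done
None
```

Both loose jugs are upright on the crate floor in the two empty cells, spouts out through their cut-outs; I handed the job in at about 24 s, and no verdict came back.

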